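# Stopper the long glass cell and hold it in the photometer beam

## Robot

A 7-joint arm with a two-finger parallel gripper is mounted at the origin on the work surface; the furniture and walls round the work are solid. World frame = base frame: x ahead of the robot, y to its left, z up, the work surface at z = 0. Lengths are in mm, angles in degrees, forces in N, time in s.
With the tool pointing down it reaches from about 400 to 850 mm from the base axis. Payload 6.9 kg.
Tool frame: the origin (TCP) lies at the centre of the arm's flange, where the gripper is bolted on; the fingertips stand 173 mm ahead of it and the grasp point (between the pads) lies 155 mm ahead of it (bot.grip_depth is the distance from the TCP to the grasp point, in mm); z points along the fingers, x is the direction in which the jaws open and shut, and the axes are right-handed (so a half turn about z gives the same grasp; the last joint's range is limited). The gripper opens to 85 mm and grips with 20 to 120 N. Pads are 22 mm wide; open, the fingers measure 114 mm over their backs; the gripper's body (76 mm by 85 mm) begins 54 mm behind the grasp point. The pads swing forward as they close: fully open they stand 13 mm farther back than shut.
Start: joints at [83.108, 29.078, -13.613, 85.955, 7.202, 65.827, -8.869], TCP at [139.899, -609.135, 404.675] pointing down, gripper open.
Joint ranges: [-176.47, 176.47], [-13.61, 117.27], [-81.72, 77.17], [0.22, 143.17], [-87.28, 267.28], [10, 112.55], [-165.47, 165.47]. Speed limits (degrees/s): [136.94, 136.94, 180, 180, 180, 180, 180].

## Interface

Orientations are given as [roll, pitch, yaw] about the fixed x, y, z axes, in that order (R = Rz(yaw) Ry(pitch) Rx(roll)).
In Python, from workcell import bot gives the robot as it stands. The module is installed in compiled form; this text tells all that it offers.
- The arm moves only by the tool move_arm, never from a script. Its argument "increments" is a list of rows, each an object of numbers: "x", "y", "z": the shift along the tool's x, y, z in cm; "turn": the turn about the tool's z in rad; "claw": the closure in counts, from 0 (fully open) to 255 (shut). A call has exactly 5 rows; each row shifts and turns the pose as measured when the row begins, along the tool's axes as they then stand; what a row does not reach is not made up. A row lasts 1/8 s, in which the tool goes at most 62.5 mm and 10.7 degrees, less where a joint would pass 70% of its speed; a pose out of reach is approached as far as the arm can. A call is refused whole if a number of a shift passes 6.25 or a number of a turn 0.188, either way. A call with a gripper value outside its range is refused whole. The fingers move at their own pace and stop on an object; "squeeze" is the grip in N (left out, the last holds). Time passes only in rows, so rows that do not move let the fingers close, or fill a call up. It gives the time, the measured TCP pose, the force and the opening at its end, in the units of the state.
- bot.observe(): the state, without advancing time (a new reading comes with each control period).
- bot.get_image(name): name is "scene" or "top"; returns the picture (400x640x3 uint8, red, green, blue); there is no depth.
- bot.calibration(name): a dict with "mtx" (3x3 intrinsics, pixels), "D" ([k1, k2, p1, p2, k3] as OpenCV has them; the pictures are not rectified), "eye" and "rotation" of the camera in the world. Camera axes: x right, y down, z forward; pixel columns grow to the right and rows downward; lengths in mm; the calibration is good to about 2 mm. A picture is of the moment at which its call begins. calibration takes no time and is no camera call.
- bot.job_done(): hands the job in, once; it reports no verdict.
The state is a dict: "t": time; "q": joint angles; "joint_velocities": joint speeds; "joint_efforts": joint torques, N m; "eef_pos": TCP position; "eef_rot": TCP orientation; "ft_force": force on the tool from outside, world axes, zero at the start; "wrist_torque": the same for the moment, N m; "opening": opening from 0.0 (shut) to 1.0 (fully open).
Only numpy, scipy, OpenCV 4.12 (cv2) and the standard library are available. Lean on these libraries where they do the work, as an engineer would, in place of code of your own. Each camera call takes 0.05 s, during which the arm holds its last target.

## Task

Close the long open glass cell in the rack with the white stopper from the dark pad, plug down and fully seated, and let go of the stopper. Then take the cell by its two frosted faces only, never touching the clear end windows, lift it out and hold it upright and still in the light path, centred between the lamp tube and the detector tube so that the beam runs lengthwise through it, in at one clear window and out at the other; finish while still holding it there, stopper in place. Do not disturb the other two cells, the dropper bottle or the small beaker.

Things in the scene. Friction and masses are not known exactly. Their poses are not given: they have to be found in the camera images.
- cell_mid (a point): Centre (half-way up) of the long open glass cell, the longest of three in the rack: a hollow upright box 40 mm long (its x axis), 20 mm wide (its y axis), 50 mm high (z up), mass 40 to 60 g. The two long faces (+y and -y, 40 x 50 mm, 20 mm apart) are frosted, milky: grip these. The two narrow ends (+x and -x) are clear windows. Walls 2.5 mm; the mouth at the top is 35 x 15 mm inside, its rim 25 mm above this point. It stands loose in a rack slot, which slot varies.
- cell_frosted: The two frosted long walls of that cell (each 35 x 2.5 x 50 mm, outer faces 20 mm apart across y); origin and axes as cell_mid.
- cell_windows: The two clear end windows of that cell (each 2.5 x 20 x 50 mm, at the x ends, outer faces 40 mm apart); origin and axes as cell_mid. Not to be touched by the fingers.
- stopper: White plastic stopper of the long cell, loose, lying plug down on the dark pad, mass 11 to 20 g. Origin: centre of the plug's underside; z up, x along its length. From below: plug 7 mm high (30 x 10.5 mm, stepped to 26 x 7 mm in its lowest 3 mm), flange 38 x 18.5 mm and 4 mm thick (z 7 to 11 mm), grip tab on top 26 mm long (x), 10 mm thick (y), z 11 to 23 mm. Seated, the flange rests on the rim of the cell, so that its origin is 18 mm above cell_mid; either way round fits.
- stopper_tab (a point): Middle of the stopper's grip tab, 17 mm above the underside of the plug (6 mm below the tab's top); pinch it across its 10 mm thickness (stopper's y axis). Same axes as the stopper.
- pad: Dark rubber pad 70 x 70 x 6 mm, fixed on the bench, on which the stopper lies. Origin: centre of its underside.
- rack: Grey plastic rack block 152 x 44 x 16 mm, fixed on the bench; three equal slots in a row along its x axis, 47 mm apart, each 42 x 22 mm and 12 mm deep (slot floor 4 mm above the bench). The cells stand in the slots with their x axis along the rack's x axis and stand 38 mm proud of the rack's top. Origin: centre of its underside.
- beam_mid (a point): Point of the light path half-way between the lamp tube (on its +x side, longer, with metal cooling fins) and the detector tube (on its -x side); the beam, 5 mm thick, runs level along this frame's x axis, 65 mm above the bench. The metal noses of the two tubes are 93 mm apart; the gap between them is free.
- photometer: The open photometer that carries them, fixed on the bench: a rail 224 x 46 mm along x, its top 15 mm above the bench; two tubes 36 to 39 mm in diameter lying on posts, tops 85 mm above the bench; a grey readout box, top 40 mm with its knob, beside the rail (x -32 to 32 mm, y -26 to -66 mm). Origin: on the bench below beam_mid, same axes.
- cell_b_mid (a point): Centre of the glass body of another cell in the rack, 27 mm long, 20 mm wide, 50 mm high, already stoppered; its stopper reaches 41 mm above this point. Leave alone.
- cell_c_mid (a point): Centre of the glass body of the shortest cell in the rack, 17 mm long, 20 mm wide, 50 mm high, already stoppered; its stopper reaches 41 mm above this point. Leave alone.
- dropper: Amber dropper bottle, 38 mm in diameter, 107 mm high, loose, standing in front of the photometer and rack. Origin: centre of its underside. Leave alone.
- small_beaker: Small glass beaker, 48 mm in diameter, 59 mm high, loose, standing at the back behind the pad, by the drawer chest. Origin: centre of its underside. Leave alone.
Mind the look-alikes: they are no part of the job. Of the things shaped like the stopper, the white one is meant.

How it is judged:
By the outcome, as a careful person would: the job done as asked, in the order asked, and still so for the second after the job is handed in, while the arm keeps its last pose, push and grip.
It also fails if it takes over 59 s, if anything falls off the work surface, if the arm or the gripper's body presses on something with over 40 N, if the wrist force passes 120 N, or if a joint passes its speed limit or range.

## Working session

There is one attempt and no reset: what is moved stays moved. The work goes in short steps, Python scripts to look and compute and a tool call to move; the robot and the scene stay as the last step left them, time stands still between calls to the robot, and variables do not carry over. Pictures are saved under pics/ and viewed, and the job is handed in when it is done.

Besides the shell and the picture viewer there is one more tool, called after "Request:" by a JSON object that holds its "name" and its "arguments". move_arm: Moves the arm, as the interface text tells. Its arguments: {"type":"object","properties":{"increments":{"type":"array"},"squeeze":{"type":"number"}},"required":["increments"]}

```bash
mkdir -p pics
python3 - <<'E'
from workcell import bot
import cv2
for n in("scene","top"):
    cv2.imwrite(f"pics/{n}0.png",bot.get_image(n)[:,:,::-1])
    c=bot.calibration(n);print(n,c)
print(bot.observe())
E
```

```text
scene {'mtx': array([[455.20516224,   0.        , 316.696187  ],
       [  0.        , 455.20516224, 193.9800525 ],
       [  0.        ,   0.        ,   1.        ]]), 'D': array([-0.08707051,  0.        ,  0.        ,  0.        ,  0.        ]), 'eye': array([148.66425098, 420.66968054, 686.31241267]), 'rotation': array([-134.10445907,   -0.49568326, -153.85908385])}
top {'mtx': array([[383.34684402,   0.        , 321.11402409],
       [  0.        , 383.34684402, 200.62982666],
       [  0.        ,   0.        ,   1.        ]]), 'D': array([0.01985117, 0.        , 0.        , 0.        , 0.        ]), 'eye': array([ 287.41191133, -150.61145907,  981.88603783]), 'rotation': array([-1.69399459e+02,  1.06479434e-01, -9.07143093e+01])}
{'t': 0.1, 'q': array([ 83.10787395,  29.1203383 , -13.60708959,  86.00167969,
         7.20339005,  65.82715775,  -8.86837892]), 'joint_velocities': array([-0.01129725, -0.00305012, -0.09275673, -0.19569459,  0.11046126,
       -0.03967556,  0.02514817]), 'joint_efforts': array([-4.55636589e-03, -6.21828032e+01, -2.19466344e+00, -2.50203198e+01,
        1.24257489e-02,  7.92084436e-03, -4.71924682e-05]), 'eef_pos': array([ 139.79607482, -608.99543787,  403.92689823]), 'eef_rot': array([ 1.79996027e+02,  9.03557878e-02, -7.70632416e+01]), 'ft_force': array([-0.23486591,  0.04789443,  0.41574156]), 'wrist_torque': array([0.01115313, 0.00969613, 0.01400659]), 'opening': 0.9976537433346111}
```

View pics/scene0.png

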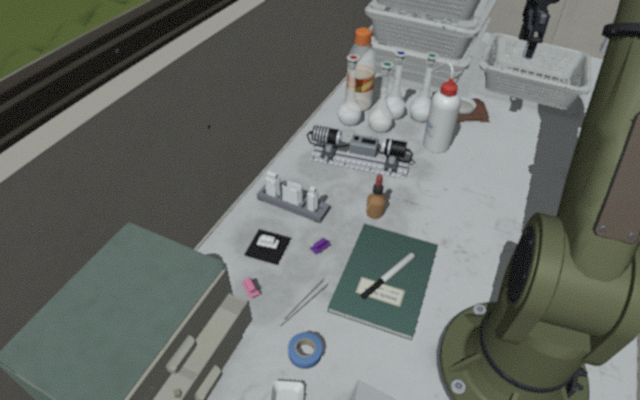

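View pics/top0.png

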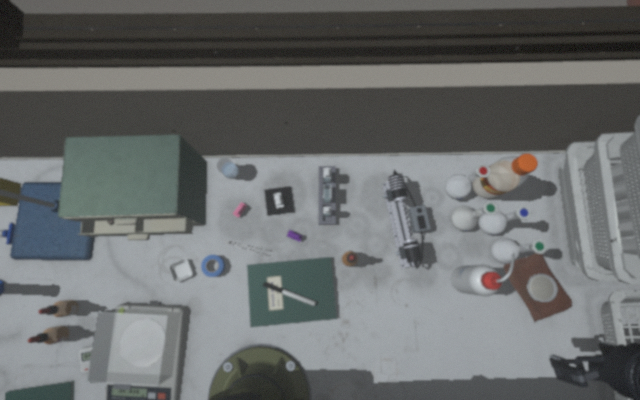

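The scene picture shows the pad with the white stopper near (268,245), the rack near (293,200) and the photometer near (362,150). In the top picture they are at (280,200), (328,195) and (405,222). I'll zoom in.

Run:
```python
import cv2
a=cv2.imread("pics/top0.png");b=cv2.imread("pics/scene0.png")
cv2.imwrite("pics/tz.png",cv2.resize(a[155:275,255:440],None,fx=4.3,fy=4.3,interpolation=cv2.INTER_CUBIC))
cv2.imwrite("pics/sz.png",cv2.resize(b[110:270,230:430],None,fx=3.7,fy=3.7,interpolation=cv2.INTER_CUBIC))
```

```text
(no output)
```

View pics/tz.png

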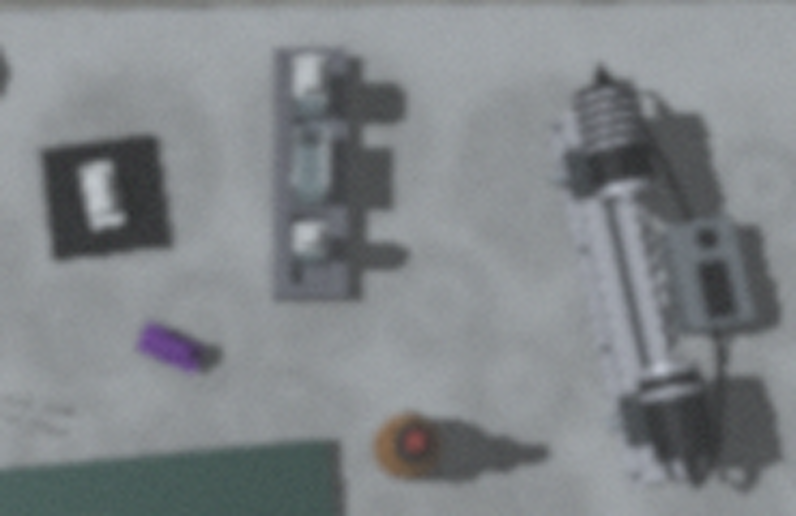

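View pics/sz.png

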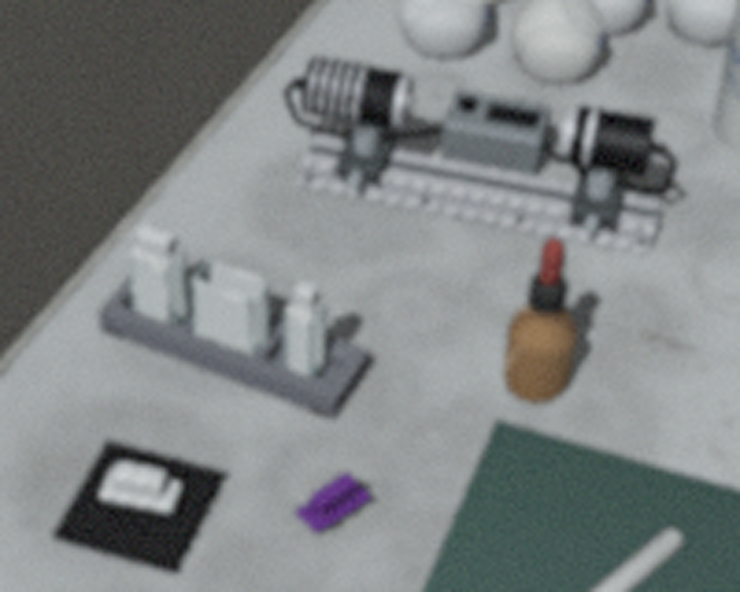

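```bash
cat > h.py <<'E'
import numpy as np,cv2
from scipy.spatial.transform import Rotation as R
from workcell import bot
C={n:bot.calibration(n) for n in("scene","top")}
def Rm(n): return R.from_euler('xyz',C[n]['rotation'],degrees=True).as_matrix()
def cast(n,uv,z):
    uv=np.asarray(uv,float).reshape(-1,1,2)
    p=cv2.undistortPoints(uv,C[n]['mtx'],C[n]['D']).reshape(-1,2)
    d=np.c_[p,np.ones(len(p))]@Rm(n).T
    e=C[n]['eye'];return (e+d*((z-e[2])/d[:,2])[:,None])
def proj(n,P):
    P=np.asarray(P,float).reshape(-1,3);Rc=Rm(n).T
    return cv2.projectPoints(P,cv2.Rodrigues(Rc)[0],-Rc@C[n]['eye'],C[n]['mtx'],C[n]['D'])[0].reshape(-1,2)
E
python3 - <<'E'
from h import *
a=cv2.imread("pics/top0.png");b=cv2.imread("pics/scene0.png")
T=lambda x,y:(255+x/4.3-.38,155+y/4.3-.38)
S=lambda x,y:(230+x/3.7-.36,110+y/3.7-.36)
np.set_printoptions(precision=1,suppress=True)
print("pad T",cast("top",[T(43,150),T(157,136),T(172,246),T(53,259)],6))
print("pad S",cast("scene",[S(108,442),S(228,475),S(178,572),S(55,535)],6))
print("rackT",cast("top",[T(275,47),T(275,299),T(360,299)],16))
print("rackS",cast("scene",[S(335,400),S(103,315),S(372,355)],16))
# white
hsv=cv2.cvtColor(a,cv2.COLOR_BGR2HSV)
for nm,im,(x0,x1,y0,y1) in(("top",a,(267,293,188,213)),("scene",b,(248,288,230,262))):
    g=im[y0:y1,x0:x1].min(2);print(nm,g.max());
    g=cv2.resize(g,None,fx=8,fy=8,interpolation=cv2.INTER_CUBIC)
    m=(g>110).astype(np.uint8)
    k,l,st,c=cv2.connectedComponentsWithStats(m)
    print([(x0+(c[i]+.5)/8-.5 if 0 else (x0+(c[i][0]+.5)/8-.5,y0+(c[i][1]+.5)/8-.5),st[i,4]/64) for i in range(1,k)])
E
```

```text
pad T [[501.4  -4.4   6. ]
 [509.2 -73.4   6. ]
 [441.6 -82.5   6. ]
 [434.6 -11.3   6. ]]
pad S [[511.3 -70.3   6. ]
 [442.6 -78.8   6. ]
 [434.7 -11.5   6. ]
 [502.6  -3.7   6. ]]
rackT [[ 561.3 -145.6   16. ]
 [ 407.6 -143.9   16. ]
 [ 407.  -194.    16. ]]
rackS [[ 411.7 -144.3   16. ]
 [ 558.9 -144.5   16. ]
 [ 408.2 -184.4   16. ]]
top 190
[((np.float64(268.1730527638191), np.float64(187.91802763819095)), np.float64(3.109375)), ((np.float64(292.2457191780822), np.float64(189.70034246575344)), np.float64(2.28125)), ((np.float64(277.63368463572266), np.float64(199.98918551703878)), np.float64(106.375))]
scene 204
[((np.float64(250.90183512017984), np.float64(235.40496930658827)), np.float64(90.359375)), ((np.float64(279.3200119617225), np.float64(231.71967703349281)), np.float64(81.640625)), ((np.float64(267.26308633883656), np.float64(241.2754331113158)), np.float64(220.515625)), ((np.float64(284.66440740321485), np.float64(256.0856491962871)), np.float64(69.015625)), ((np.float64(253.4532612340711), np.float64(259.75834171696846)), np.float64(46.59375))]
```

Run:
```python
import cv2,numpy as np
a=cv2.imread("pics/top0.png");b=cv2.imread("pics/scene0.png")
def z(im,x,y,w,h,f): return cv2.resize(im[y:y+h,x:x+w],None,fx=f,fy=f,interpolation=cv2.INTER_CUBIC)
cv2.imwrite("pics/stop.png",np.hstack([z(a,263,185,32,32,12),z(b,248,225,32,32,12)]))
cv2.imwrite("pics/rk.png",np.hstack([z(a,314,160,36,70,8),z(b,254,165,80,70,6)[:560] if 0 else cv2.resize(b[165:225,254:334],(480,560)) if 0 else np.vstack([z(b,254,167,80,60,6),np.zeros((200,480,3),np.uint8)])]))
```

```text
(no output)
```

View pics/stop.png

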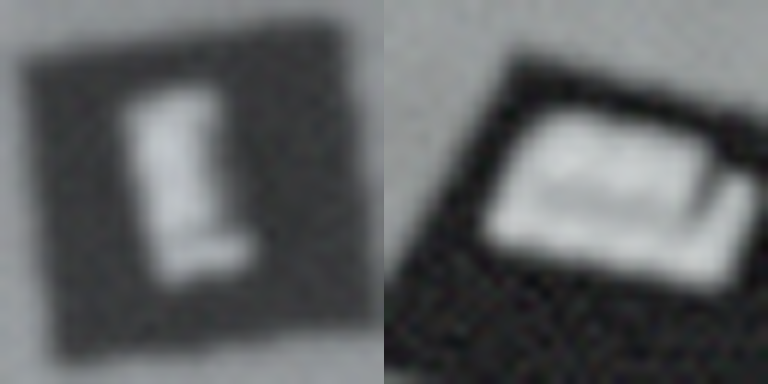

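View pics/rk.png

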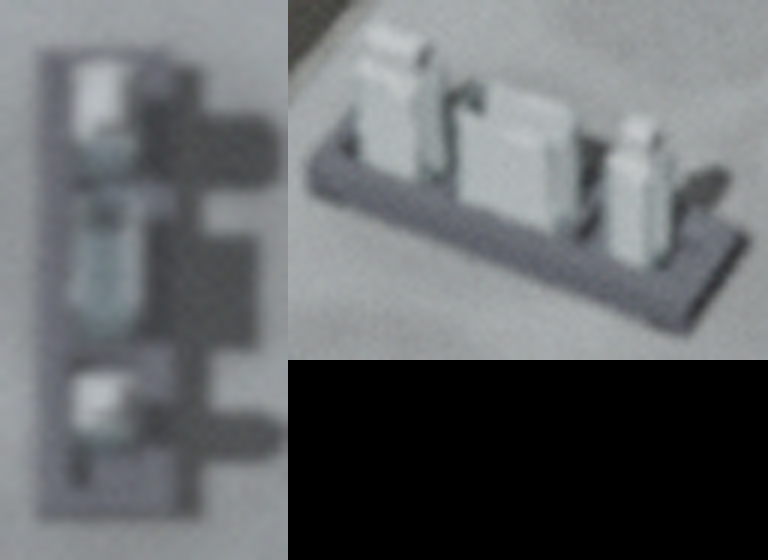

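Run:
```python
from h import *
np.set_printoptions(precision=1,suppress=True)
T=lambda x,y,f=12,x0=263,y0=185:(x0+(x+.5)/f-.5,y0+(y+.5)/f-.5)
S=lambda x,y,f=12,x0=248,y0=225:(x0+(x+.5)/f-.5,y0+(y+.5)/f-.5)
print("S flange bottom +x+y,-x+y", cast("scene",[S(100,243),S(340,297)],13))
print("S flange top -x-y", cast("scene",[S(372,182)],17))
print("S tab top:+x-y,-x-y", cast("scene",[S(170,110),S(330,140)],29))
print("T flange bot -x+y,-x-y(top17)", cast("top",[T(162,290)],13),cast("top",[T(257,262)],17), cast("top",[T(257,270)],13))
print("T tab top +x+y,+x-y", cast("top",[T(124,100),T(218,88)],29))
r=lambda x,y:T(x,y,8,314,160)
print("T rack top", cast("top",[r(38,50),r(38,517),r(181,517)],16))
print("T cell rim", cast("top",[r(72,185),r(72,335),r(142,335),r(142,185)],54))
s=lambda x,y:S(x-288,y,6,254,167)
print("S rack top +x+y,-x+y,-x-y",cast("scene",[s(318,158),s(680,312),s(750,232)],16))
print("S rack bottom",cast("scene",[s(310,190),s(683,337)],0))
print("S cell rim +x+y,-x+y,-x-y,+x-y",cast("scene",[s(462,107),s(553,135),s(578,105),s(488,80)],54))
print("S cell at rack top +x+y,-x+y",cast("scene",[s(462,207),s(553,235)],16))
# whole stopper white blob
```

```text
S flange bottom +x+y,-x+y [[491.9 -28.5  13. ]
 [452.3 -36.1  13. ]]
S flange top -x-y [[457.6 -56.1  17. ]]
S tab top:+x-y,-x-y [[488.1 -46.1  29. ]
 [462.3 -52.1  29. ]]
T flange bot -x+y,-x-y(top17) [[449.2 -35.4  13. ]] [[454.3 -56.   17. ]] [[453.3 -55.6  13. ]]
T tab top +x+y,+x-y [[487.4 -28.9  29. ]
 [489.7 -48.7  29. ]]
T rack top [[ 560.6 -144.9   16. ]
 [ 407.6 -143.2   16. ]
 [ 407.  -188.5   16. ]]
T cell rim [[ 506.4 -155.2   54. ]
 [ 459.  -154.6   54. ]
 [ 458.7 -176.1   54. ]
 [ 506.1 -176.9   54. ]]
S rack top +x+y,-x+y,-x-y [[ 559.8 -150.4   16. ]
 [ 413.  -141.1   16. ]
 [ 407.8 -185.6   16. ]]
S rack bottom [[ 563.5 -148.6    0. ]
 [ 413.3 -144.6    0. ]]
S cell rim +x+y,-x+y,-x-y,+x-y [[ 505.7 -161.4   54. ]
 [ 471.6 -163.    54. ]
 [ 470.9 -179.9   54. ]
 [ 504.4 -177.3   54. ]]
S cell at rack top +x+y,-x+y [[ 502.3 -151.8   16. ]
 [ 467.7 -154.    16. ]]
```

Run:
```python
import cv2,numpy as np
a=cv2.imread("pics/top0.png");b=cv2.imread("pics/scene0.png")
def z(im,x,y,w,h,f): return cv2.resize(im[y:y+h,x:x+w],None,fx=f,fy=f,interpolation=cv2.INTER_CUBIC)
cv2.imwrite("pics/ph.png",z(a,378,165,60,110,5.4))
cv2.imwrite("pics/phs.png",z(b,300,115,125,70,6))
```

```text
(no output)
```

View pics/ph.png

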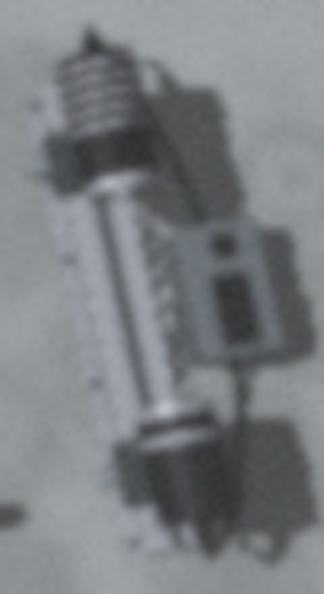

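View pics/phs.png

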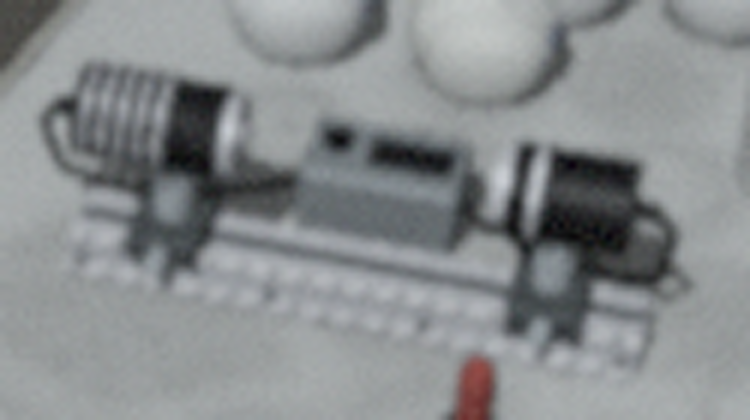

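Run:
```python
from h import *
np.set_printoptions(precision=1,suppress=True)
T=lambda x,y,f=5.4,x0=378,y0=165:(x0+(x+.5)/f-.5,y0+(y+.5)/f-.5)
S=lambda x,y,f=6,x0=300,y0=115:(x0+(x+.5)/f-.5,y0+(y+.5)/f-.5)
A=cast("top",[T(97,100),T(187,480)],65);print("axisT",A)
print("nosesT",cast("top",[T(121,192),T(167,404)],65))
g=cast("top",[T(103,195),T(150,405)],15);print("groove",g,np.degrees(np.arctan2(*(g[0]-g[1])[[1,0]])),np.degrees(np.arctan2(*(A[0]-A[1])[[1,0]])))
print("nosesS",cast("scene",[S(243,135),S(485,192)],65))
A=cast("scene",[S(120,112),S(600,200)],65);print("axisS",A,np.degrees(np.arctan2(*(A[0]-A[1])[[1,0]])))
print("rail corners S(front, z15)",cast("scene",[S(65,248),S(632,355)],15))
print("rail T +y", cast("top",[T(30,95),T(130,545)],15))
print("box S top -x..", cast("scene",[S(325,122),S(472,150),S(455,197),S(305,165)],36))
print("box T", cast("top",[T(178,228),T(255,215),T(290,345),T(195,362)],36))
```

```text
axisT [[ 500.4 -334.1   65. ]
 [ 329.  -365.2   65. ]]
nosesT [[ 457.8 -342.8   65. ]
 [ 362.3 -358.2   65. ]]
groove [[ 465.7 -344.7   15. ]
 [ 366.  -361.7   15. ]] 9.652923781262594 10.279085438031515
nosesS [[ 460.4 -346.5   65. ]
 [ 366.8 -355.3   65. ]]
axisS [[ 508.  -338.6   65. ]
 [ 327.2 -370.2   65. ]] 9.897112956982921
rail corners S(front, z15) [[ 517.6 -311.1   15. ]
 [ 301.  -350.5   15. ]]
rail T +y [[ 514.9 -312.1   15. ]
 [ 301.9 -349.    15. ]]
box S top -x.. [[ 449.4 -404.9   36. ]
 [ 390.8 -414.3   36. ]
 [ 386.2 -383.3   36. ]
 [ 445.6 -375.6   36. ]]
box T [[ 445.9 -374.4   36. ]
 [ 451.5 -410.3   36. ]
 [ 390.9 -422.4   36. ]
 [ 383.7 -378.6   36. ]]
```

Run:
```python
from h import *
np.set_printoptions(precision=1,suppress=True)
a=cv2.cvtColor(cv2.imread("pics/top0.png"),cv2.COLOR_BGR2GRAY).astype(float);a=cv2.GaussianBlur(a,(0,0),.8)
b=cv2.cvtColor(cv2.imread("pics/scene0.png"),cv2.COLOR_BGR2GRAY).astype(float);b=cv2.GaussianBlur(b,(0,0),.8)
def edge(im,p,q,z,n,w=4,sign=None,lab=""):
    p,q=np.array(p,float),np.array(q,float);d=(q-p)/np.linalg.norm(q-p);nn=np.array([-d[1],d[0]])
    s=np.linspace(-w,w,8*w+1);P=[]
    for t in np.linspace(0.08,.92,40):
        c=p+t*(q-p);xy=(c+s[:,None]*nn).astype(np.float32)
        v=cv2.remap(im.astype(np.float32),xy[:,0][None],xy[:,1][None],cv2.INTER_CUBIC)[0]
        g=np.gradient(v)*(sign or 1);g=np.abs(g) if sign is None else g.clip(0)
        i=g.argmax();sl=slice(max(0,i-4),i+5);P.append(c+nn*(s[sl]@g[sl]/g[sl].sum()))
    P=np.array(P,np.float32);W=cast(n,P,z)[:,:2].astype(np.float32)
    vx,vy,x,y=cv2.fitLine(W,cv2.DIST_HUBER,0,.5,.01).ravel()
    r=((W-[x,y])@[-vy,vx]);print(lab,"pt",x,y,"dir deg",np.degrees(np.arctan2(vy,vx)),"rms",r.std())
edge(a,(318.3,166),(318.3,224),16,"top",lab="T rack +y")
edge(a,(318.5,224.1),(336,224.1),16,"top",lab="T rack -x")
edge(a,(318.5,165.8),(323,165.8),16,"top",lab="T rack +x")
s=lambda x,y:(254+(x-288+.5)/6-.5,167+(y+.5)/6-.5)
edge(b,s(312,190),s(680,336),0,"scene",3,lab="S rack bot +y")
edge(b,s(320,158),s(680,312),16,"scene",2,lab="S rack top +y")
edge(b,s(683,312),s(748,232),16,"scene",3,lab="S rack top -x")
# stopper edges
S=lambda x,y,f=12,x0=248,y0=225:(x0+(x+.5)/f-.5,y0+(y+.5)/f-.5)
T=lambda x,y,f=12,x0=263,y0=185:(x0+(x+.5)/f-.5,y0+(y+.5)/f-.5)
edge(b,S(103,243),S(335,297),13,"scene",2,lab="S flange +y")
edge(a,T(124,105),T(160,280),17,"top",2,lab="T flange +y (17)")
edge(a,T(165,287),T(252,270),13,"top",2,lab="T flange -x (13)")
edge(b,S(345,285),S(370,200),15,"scene",2,lab="S flange -x (15)")
```

```text
T rack +y pt 479.8588 -143.79626 dir deg -1.095537 rms 4.0117598
T rack -x pt 405.53583 -165.92854 dir deg 89.31245 rms 0.23980953
T rack +x pt 560.1574 -150.3074 dir deg -89.826324 rms 0.7842589
S rack bot +y pt 491.3835 -145.79295 dir deg -1.0201037 rms 0.68454
S rack top +y pt 481.01062 -149.17781 dir deg -4.326919 rms 2.2774892
S rack top -x pt 405.50922 -162.31955 dir deg 87.420555 rms 0.29276952
S flange +y pt 471.7263 -33.486935 dir deg 12.380677 rms 0.46634454
T flange +y (17) pt 470.81104 -31.09147 dir deg 11.457335 rms 0.57106954
T flange -x (13) pt 452.40256 -44.703053 dir deg -77.15123 rms 0.5383419
S flange -x (15) pt 454.0928 -43.951553 dir deg -76.32649 rms 0.4264541
```

```bash
cat >> h.py <<'E'
def to(x,y,z,yaw=None):
    o=bot.observe();Rt=R.from_euler('xyz',o['eef_rot'],degrees=True).as_matrix()
    d=Rt.T@(np.array([x,y,z])-o['eef_pos'])/10
    t=0 if yaw is None else -np.radians((yaw-o['eef_rot'][2]+90)%180-90)
    print("t %.2f pos %s rot %s F %s op %.3f | inc cm %s turn %.4f"%(o['t'],o['eef_pos'].round(1),o['eef_rot'].round(2),o['ft_force'].round(1),o['opening'],d.round(2),t))
E
python3 -c "
from h import *
to(473,-41.5,260,-78)"
```

```text
t 0.10 pos [ 139.8 -609.   403.9] rot [ 1.800e+02  9.000e-02 -7.706e+01] F [-0.2  0.   0.4] op 0.998 | inc cm [-47.83 -45.18  14.46] turn 0.0163
```

Request:
{"name": "move_arm", "arguments": {"increments": [{"x": -4.5,"y": -4.2},{"x": -4.5,"y": -4.2},{"x": -4.5,"y": -4.2},{"x": -4.5,"y": -4.2},{"x": -4.5,"y": -4.2}]}}

```text
validation failed for argument at $.in...
```

Request:
{"name": "move_arm", "arguments": {"increments": [{"x": -4.5,"y": -4.2,"z": 0,"turn": 0,"claw": 0},{"x": -4.5,"y": -4.2,"z": 0,"turn": 0,"claw": 0},{"x": -4.5,"y": -4.2,"z": 0,"turn": 0,"claw": 0},{"x": -4.5,"y": -4.2,"z": 0,"turn": 0,"claw": 0},{"x": -4.5,"y": -4.2,"z": 0,"turn": 0,"claw": 0}]}}

```text
t: 0.72
eef_pos: [294.4, -340.9, 401.3]
eef_rot: [179.9, 0.2, -77.6]
ft_force: [1.4, -0.1, -0.8]
opening: 1.003
```

```bash
python3 -c "
from h import *
to(473,-41.5,260,-78);print(bot.observe()['q'])"
```

```text
t 0.72 pos [ 294.4 -340.9  401.3] rot [179.94   0.22 -77.56] F [ 1.4 -0.1 -0.8] op 1.003 | inc cm [-25.33 -23.9   14.2 ] turn 0.0077
[ 60.96514569  14.23710488 -18.87462658 110.96300078   5.42622544
  55.87026245 -37.99282387]
```

Request:
{"name": "move_arm", "arguments": {"increments": [{"x": -4.5,"y": -4.2,"z": 0,"turn": 0,"claw": 100},{"x": -4.5,"y": -4.2,"z": 0,"turn": 0,"claw": 100},{"x": -4.3,"y": -4.1,"z": 1,"turn": 0,"claw": 100},{"x": -4,"y": -4,"z": 2,"turn": 0,"claw": 100},{"x": -4,"y": -3.8,"z": 3,"turn": 0,"claw": 100}]}}

```text
t: 1.35
eef_pos: [448.8, -83.3, 343.4]
eef_rot: [-179.8, -0.0, -77.6]
ft_force: [2.1, -1.2, -0.3]
opening: 0.61
```

```bash
python3 -c "
from h import *
to(473,-41.5,240,-78);print(bot.observe()['q'])"
```

```text
t 1.35 pos [448.8 -83.3 343.4] rot [-1.7977e+02 -1.0000e-02 -7.7630e+01] F [ 2.1 -1.2 -0.3] op 0.610 | inc cm [-3.56 -3.22 10.35] turn 0.0064
[ 27.40571138  19.37525987 -26.62639108 115.46015504  11.57255864
  47.45181312 -83.38892273]
```

Request:
{"name": "move_arm", "arguments": {"increments": [{"x": -2,"y": -1.8,"z": 4,"turn": 0.006,"claw": 100},{"x": -1,"y": -1,"z": 4,"turn": 0,"claw": 100},{"x": 0,"y": 0,"z": 0,"turn": 0,"claw": 100},{"x": 0,"y": 0,"z": 0,"turn": 0,"claw": 100},{"x": 0,"y": 0,"z": 0,"turn": 0,"claw": 100}]}}

```text
t: 1.98
eef_pos: [471.7, -43.5, 261.9]
eef_rot: [-179.8, 0.1, -77.6]
ft_force: [-0.1, -0.1, -0.7]
opening: 0.604
```

```bash
python3 -c "
from h import *
to(473,-41.5,240,-78)
for n in('top','scene'): cv2.imwrite('pics/%s1.png'%n,bot.get_image(n)[:,:,::-1])
a=cv2.imread('pics/top1.png');b=cv2.imread('pics/scene1.png')
cv2.imwrite('pics/c1.png',np.hstack([cv2.resize(a[150:250,230:330],None,fx=4,fy=4),cv2.resize(b[190:290,220:320],None,fx=4,fy=4)]))"
```

```text
t 1.98 pos [471.7 -43.5 261.9] rot [-1.7977e+02  9.0000e-02 -7.7620e+01] F [-0.1 -0.1 -0.7] op 0.604 | inc cm [-0.16 -0.16  2.19] turn 0.0067
```

View pics/c1.png

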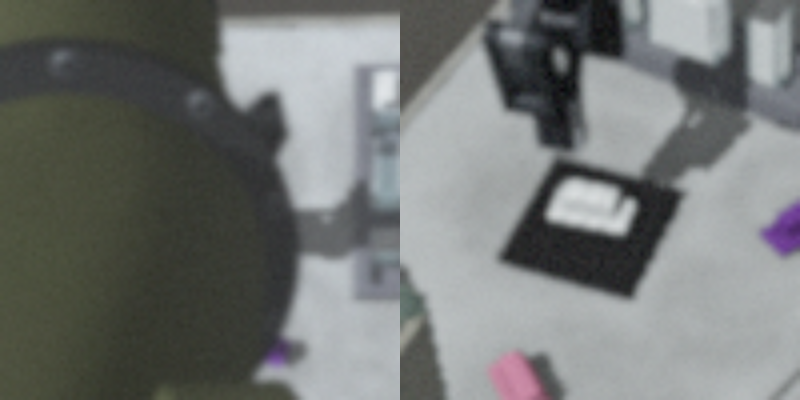

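The scene view shows the stopper at (593,205) in the montage, below the gripper finger. The arm hides it in the top view. I'll descend.

Request:
{"name": "move_arm", "arguments": {"increments": [{"x": -0.15,"y": -0.15,"z": 3,"turn": 0.006,"claw": 100},{"x": 0,"y": 0,"z": 2.5,"turn": 0,"claw": 100},{"x": 0,"y": 0,"z": 0.5,"turn": 0,"claw": 100},{"x": 0,"y": 0,"z": 0,"turn": 0,"claw": 100},{"x": 0,"y": 0,"z": 0,"turn": 0,"claw": 100}]}}

```text
t: 2.7
eef_pos: [474.6, -44.2, 205.6]
eef_rot: [-179.2, -0.2, -78.3]
ft_force: [-0.5, 0.3, 0.5]
opening: 0.609
```

```bash
python3 -c "
from h import *
to(473,-41.5,191.5,-78)
for n in ['scene']: cv2.imwrite('pics/%s2.png'%n,bot.get_image(n)[:,:,::-1])
b=cv2.imread('pics/scene2.png')
cv2.imwrite('pics/c2.png',cv2.resize(b[190:270,220:320],None,fx=7,fy=7,interpolation=2))"
```

```text
t 2.70 pos [474.6 -44.2 205.6] rot [-1.7924e+02 -1.5000e-01 -7.8280e+01] F [-0.5  0.3  0.5] op 0.609 | inc cm [-0.3   0.12  1.41] turn -0.0048
```

View pics/c2.png

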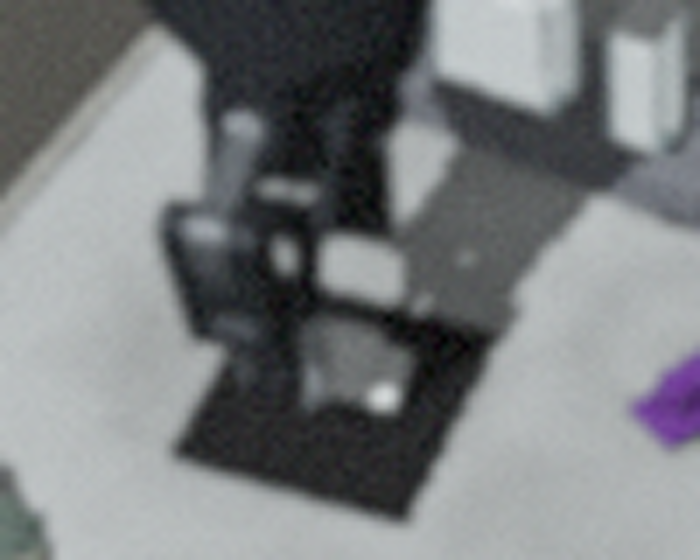

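Request:
{"name": "move_arm", "arguments": {"increments": [{"x": -0.3,"y": 0.12,"z": 1.0,"turn": -0.004,"claw": 100},{"x": 0,"y": 0,"z": 0.3,"turn": 0,"claw": 100},{"x": 0,"y": 0,"z": 0,"turn": 0,"claw": 100},{"x": 0,"y": 0,"z": 0,"turn": 0,"claw": 100},{"x": 0,"y": 0,"z": 0,"turn": 0,"claw": 100}]}}

```text
t: 3.38
eef_pos: [473.2, -41.2, 192.5]
eef_rot: [-179.2, -0.2, -78.0]
ft_force: [-0.0, -0.5, -0.1]
opening: 0.608
```

```bash
python3 -c "
from h import *
to(473,-41.5,191.5,-78)"
```

```text
t 3.38 pos [473.2 -41.2 192.5] rot [-179.16   -0.18  -78.02] F [-0.  -0.5 -0.1] op 0.608 | inc cm [0.02 0.02 0.1 ] turn -0.0004
```

```bash
cat >> h.py <<'E'
def gp(x,y,z,yaw=None):
    "x,y,z = wanted tip-point (173 mm ahead of TCP)"
    o=bot.observe();Rt=R.from_euler('xyz',o['eef_rot'],degrees=True).as_matrix()
    g=o['eef_pos']+Rt[:,2]*173
    d=Rt.T@(np.array([x,y,z])-g)/10
    t=0 if yaw is None else -np.radians((yaw-o['eef_rot'][2]+90)%180-90)
    print("t %.2f tip %s rot %s F %s op %.3f | inc cm %s turn %.4f"%(o['t'],g.round(1),o['eef_rot'].round(2),o['ft_force'].round(1),o['opening'],d.round(2),t))
E
python3 -c "
from h import *
gp(473,-41.5,19,-78)"
```

```text
t 3.38 tip [475.8 -41.3  19.5] rot [-179.16   -0.18  -78.02] F [-0.  -0.5 -0.1] op 0.608 | inc cm [-0.03  0.28  0.05] turn -0.0004
```

Request:
{"name": "move_arm", "arguments": {"increments": [{"x": 0,"y": 0.28,"z": 0.05,"turn": 0,"claw": 100},{"x": 0,"y": 0,"z": 0,"turn": 0,"claw": 160},{"x": 0,"y": 0,"z": 0,"turn": 0,"claw": 255},{"x": 0,"y": 0,"z": 0,"turn": 0,"claw": 255},{"x": 0,"y": 0,"z": 0,"turn": 0,"claw": 255}], "squeeze": 25}}

```text
t: 4.0
eef_pos: [470.2, -42.0, 192.2]
eef_rot: [-179.1, -0.2, -78.0]
ft_force: [-0.2, 0.7, -0.9]
opening: 0.105
```

```bash
python3 -c "
from h import *
gp(473,-41.5,19,-78)"
```

```text
t 4.00 tip [472.9 -42.   19.2] rot [-179.15   -0.19  -78.04] F [-0.2  0.7 -0.9] op 0.105 | inc cm [-0.05 -0.02  0.02] turn -0.0007
```

Request:
{"name": "move_arm", "arguments": {"increments": [{"x": 0,"y": 0,"z": -3,"turn": 0,"claw": 255},{"x": 0,"y": 0,"z": -5,"turn": 0,"claw": 255},{"x": 2,"y": 0,"z": -3,"turn": 0.05,"claw": 255},{"x": 4,"y": 0,"z": 0,"turn": 0.1,"claw": 255},{"x": 3,"y": 0,"z": 0,"turn": 0.06,"claw": 255}]}}

```text
t: 4.62
eef_pos: [481.5, -130.5, 306.1]
eef_rot: [-179.1, 0.0, -90.1]
ft_force: [-0.2, 0.5, -1.1]
opening: 0.108
```

```bash
python3 -c "
from h import *
gp(483.5,-166.5,100,-91)"
```

```text
t 4.62 tip [ 484.2 -130.4  133.1] rot [-1.791e+02  4.000e-02 -9.005e+01] F [-0.2  0.5 -1.1] op 0.108 | inc cm [3.62 0.12 3.31] turn 0.0165
```

Request:
{"name": "move_arm", "arguments": {"increments": [{"x": 2,"y": 0.1,"z": 1.5,"turn": 0.016,"claw": 255},{"x": 1.2,"y": 0,"z": 1.5,"turn": 0,"claw": 255},{"x": 0,"y": 0,"z": 0,"turn": 0,"claw": 255},{"x": 0,"y": 0,"z": 0,"turn": 0,"claw": 255},{"x": 0,"y": 0,"z": 0,"turn": 0,"claw": 255}]}}

```text
t: 5.25
eef_pos: [480.1, -163.0, 272.6]
eef_rot: [-179.3, 0.2, -90.9]
ft_force: [0.9, 0.2, -0.6]
opening: 0.109
```

```bash
python3 -c "
from h import *
gp(483.5,-166.5,85,-91)
for n in('top','scene'): cv2.imwrite('pics/%s3.png'%n,bot.get_image(n)[:,:,::-1])
a=cv2.imread('pics/top3.png');b=cv2.imread('pics/scene3.png')
cv2.imwrite('pics/c3.png',np.hstack([cv2.resize(a[150:250,270:350],None,fx=5,fy=5,interpolation=2)[:490],cv2.resize(b[145:215,250:320],None,fx=7,fy=7,interpolation=2)][1:]))"
```

```text
t 5.25 tip [ 482.3 -162.5   99.6] rot [-1.7926e+02  1.7000e-01 -9.0860e+01] F [ 0.9  0.2 -0.6] op 0.109 | inc cm [ 0.4  -0.1   1.46] turn 0.0024
```

View pics/c3.png

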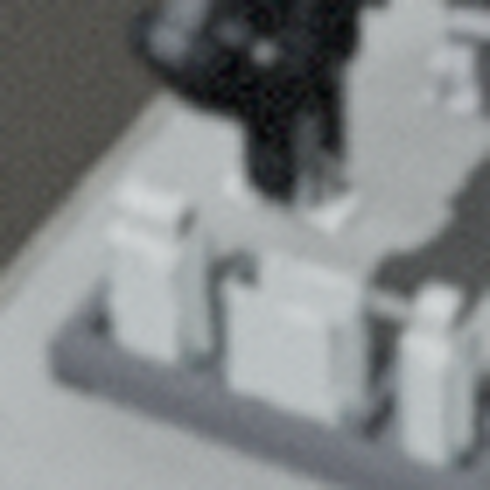

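View pics/top3.png

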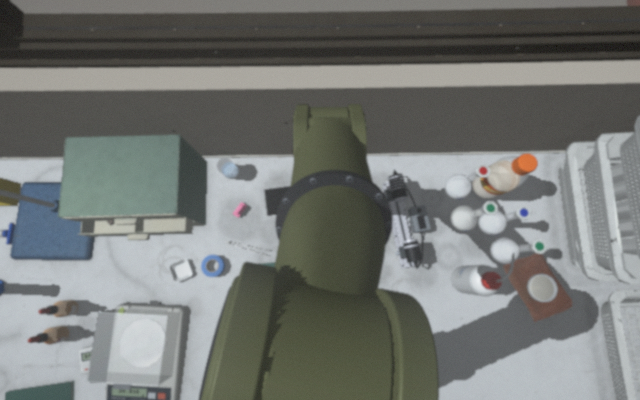

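The scene crop shows the held stopper's flange, with its left end near (228,185) and its right end near (355,203). The mouth of the cell is just below and in front of it. The top view is blocked by the arm.

Run:
```python
from h import *
np.set_printoptions(precision=1,suppress=True)
b=cv2.imread("pics/scene3.png")
cv2.imwrite("pics/c3b.png",cv2.resize(b[162:212,270:320],None,fx=12,fy=12,interpolation=2))
S=lambda x,y,f=7,x0=250,y0=145:(x0+(x+.5)/f-.5,y0+(y+.5)/f-.5)
print(cast("scene",[S(228,185)],95.5),cast("scene",[S(355,203)],97.6),cast("scene",[S(335,230)],93.6))
# predicted px of flange corners for assumed centre = tip xy, yaw -1
o=np.array([482.3,-162.5]);R2=R.from_euler('z',-.9,degrees=True).as_matrix()
q=[(R2@[sx*19,sy*9.25,0])+[*o,z] for z in(93.6,97.6) for sx in(1,-1) for sy in (1,-1)]
p=proj("scene",q);print(((p+.5-[250,145])*7).round())
```

```text
[[ 502.  -156.6   95.5]] [[ 465.5 -163.8   97.6]] [[ 467.3 -155.3   93.6]]
[[225. 198.]
 [258. 160.]
 [344. 240.]
 [376. 200.]
 [225. 187.]
 [257. 149.]
 [344. 229.]
 [375. 190.]]
```

View pics/c3b.png

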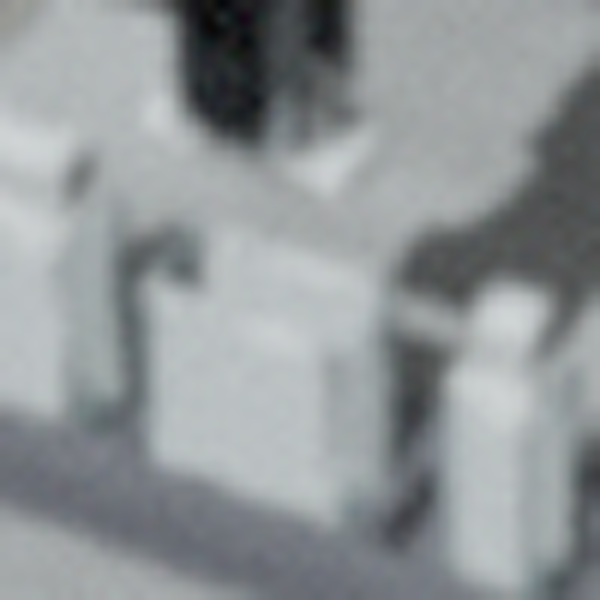

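Run:
```python
from h import *
o=np.array([483.5,-166.5]);R2=R.from_euler('z',-1,degrees=True).as_matrix()
for nm,hx,hy in(("outer",20,10),("frostouter",17.5,10)):
  for z in(16,54):
    q=[(R2@[sx*hx,sy*hy,0])+[*o,z] for sx in(1,-1) for sy in (1,-1)]
    print(nm,z,(((proj("scene",q))+.5-[270,162])*12).round().tolist(), "top8x", ((proj("top",q)+.5-[314,160])*8).round().tolist())
print("rack",[(((proj("scene",[(R2@[sx*76,sy*22,0])+[*o,z]]))+.5-[254,167])*6).round().tolist() for sx,sy,z in((1,1,16),(-1,1,16),(-1,-1,16),(1,1,0),(-1,1,0))])
print("rackT",[(((proj("top",[(R2@[sx*76,sy*22,0])+[*o,z]]))+.5-[314,160])*8).round().tolist() for sx,sy,z in((1,1,16),(-1,1,16),(-1,-1,16),(1,1,0),(-1,1,0))])
```

```text
outer 16 [[164.0, 454.0], [221.0, 384.0], [366.0, 530.0], [421.0, 458.0]] top8x [[77.0, 221.0], [139.0, 221.0], [77.0, 343.0], [139.0, 343.0]]
outer 54 [[155.0, 295.0], [213.0, 224.0], [362.0, 371.0], [419.0, 298.0]] top8x [[78.0, 194.0], [142.0, 194.0], [77.0, 321.0], [142.0, 321.0]]
frostouter 16 [[177.0, 459.0], [233.0, 388.0], [353.0, 526.0], [408.0, 453.0]] top8x [[77.0, 228.0], [139.0, 229.0], [77.0, 335.0], [139.0, 335.0]]
frostouter 54 [[167.0, 300.0], [226.0, 229.0], [349.0, 366.0], [406.0, 294.0]] top8x [[78.0, 202.0], [142.0, 202.0], [77.0, 313.0], [142.0, 313.0]]
rack [[[23.0, 166.0]], [[409.0, 314.0]], [[466.0, 230.0]], [[27.0, 199.0]], [[408.0, 346.0]]]
rackT [[[41.0, 53.0]], [[38.0, 516.0]], [[177.0, 517.0]], [[42.0, 66.0]], [[39.0, 523.0]]]
```

Request:
{"name": "move_arm", "arguments": {"increments": [{"x": 0.4,"y": -0.1,"z": 1.0,"turn": 0.002,"claw": 255},{"x": 0,"y": 0,"z": 1.0,"turn": 0,"claw": 255},{"x": 0,"y": 0,"z": 0.4,"turn": 0,"claw": 255},{"x": 0,"y": 0,"z": 0,"turn": 0,"claw": 255},{"x": 0,"y": 0,"z": 0,"turn": 0,"claw": 255}]}}

```text
t: 5.98
eef_pos: [481.6, -166.8, 247.1]
eef_rot: [-179.2, 0.2, -90.9]
ft_force: [0.5, -0.1, 0.5]
opening: 0.105
```

```bash
python3 -c "
from h import *
gp(483.5,-166.5,72,-91)
for n in ['scene']: cv2.imwrite('pics/%s4.png'%n,bot.get_image(n)[:,:,::-1])
b=cv2.imread('pics/scene4.png')
cv2.imwrite('pics/c4.png',cv2.resize(b[162:212,270:320],None,fx=12,fy=12,interpolation=2))"
```

```text
t 5.97 tip [ 484.  -166.4   74.1] rot [-1.7922e+02  1.6000e-01 -9.0940e+01] F [ 0.5 -0.1  0.5] op 0.105 | inc cm [0.01 0.05 0.21] turn 0.0011
```

View pics/c4.png

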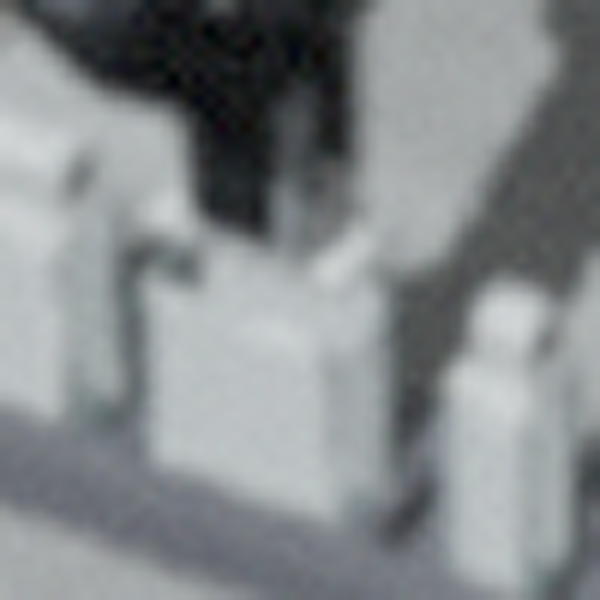

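Run:
```python
from h import *
R2=R.from_euler('z',-1,degrees=True).as_matrix()
def pr(o,hx,hy,z): 
    q=[(R2@[sx*hx,sy*hy,0])+[*o,z] for sx,sy in((1,1),(1,-1),(-1,1),(-1,-1))]
    return ((proj("scene",q)+.5-[270,162])*12).round().tolist()
print("flange top",pr((484,-166.4),19,9.25,72.1),"bot",pr((484,-166.4),19,9.25,68.1))
print("rim",pr((483.5,-166.5),20,10,54))
print("neighbor -x cell? x-47: short rim", pr((436.5,-165.7),8.5,10,54))
b=cv2.imread("pics/scene4.png")
g=cv2.resize(b[162:212,270:320],None,fx=12,fy=12,interpolation=2)
g=cv2.createCLAHE(3,(4,4)).apply(cv2.cvtColor(g,6))
cv2.imwrite("pics/c4b.png",g)
```

```text
flange top [[154.0, 214.0], [209.0, 149.0], [354.0, 287.0], [407.0, 220.0]] bot [[155.0, 232.0], [210.0, 167.0], [354.0, 304.0], [407.0, 237.0]]
rim [[155.0, 295.0], [213.0, 224.0], [362.0, 371.0], [419.0, 298.0]]
neighbor -x cell? x-47: short rim [[460.0, 407.0], [516.0, 333.0], [551.0, 440.0], [606.0, 366.0]]
```

View pics/c4b.png

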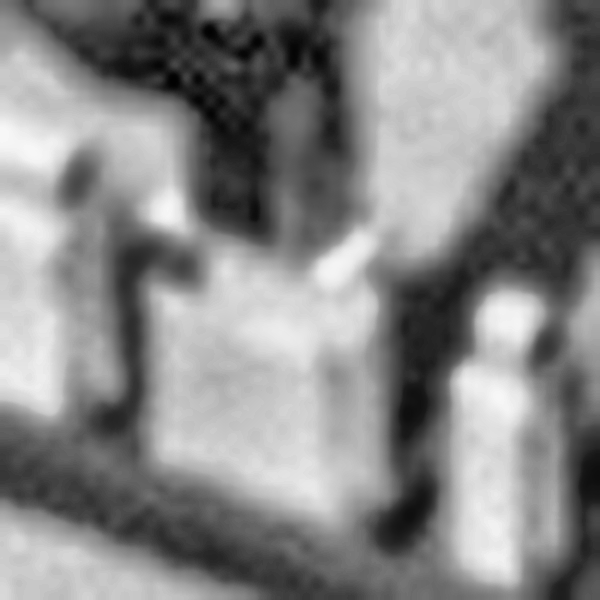

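Request:
{"name": "move_arm", "arguments": {"increments": [{"x": 0.1,"y": 0,"z": 0.6,"turn": 0,"claw": 255},{"x": 0,"y": 0,"z": 0.3,"turn": 0,"claw": 255},{"x": 0,"y": 0,"z": 0,"turn": 0,"claw": 255},{"x": 0,"y": 0,"z": 0,"turn": 0,"claw": 255},{"x": 0,"y": 0,"z": 0,"turn": 0,"claw": 255}]}}

```text
t: 6.65
eef_pos: [481.9, -168.0, 237.9]
eef_rot: [-179.2, 0.1, -90.9]
ft_force: [0.1, -0.2, -0.8]
opening: 0.104
```

```bash
python3 -c "
from h import *
gp(483.8,-167.5,60,-91)
b=bot.get_image('scene')[:,:,::-1];cv2.imwrite('pics/scene5.png',b)
cv2.imwrite('pics/c5.png',cv2.resize(b[162:212,270:320],None,fx=12,fy=12,interpolation=2))"
```

```text
t 6.65 tip [ 484.4 -167.6   64.9] rot [-1.7918e+02  1.4000e-01 -9.0950e+01] F [ 0.1 -0.2 -0.8] op 0.104 | inc cm [-0.    0.06  0.49] turn 0.0009
```

View pics/c5.png

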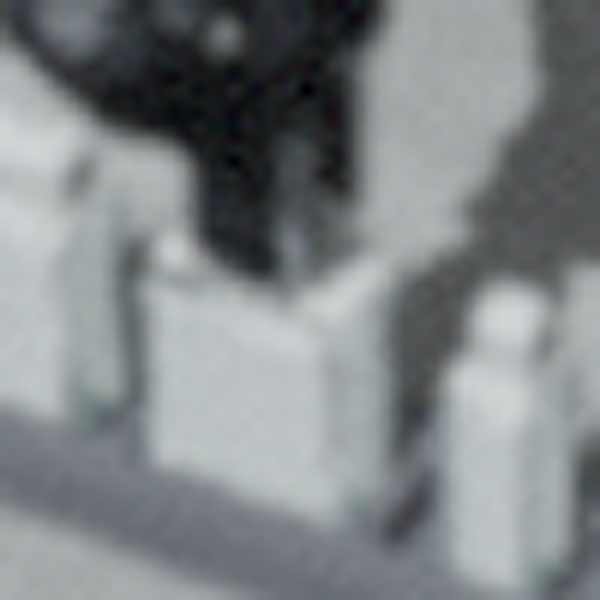

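The stopper's flange now sits just above the rim with no force, so the plug has entered. I'll continue down.

Request:
{"name": "move_arm", "arguments": {"increments": [{"x": 0,"y": 0,"z": 0.3,"turn": 0,"claw": 255},{"x": 0,"y": 0,"z": 0.1,"turn": 0,"claw": 255},{"x": 0,"y": 0,"z": 0.05,"turn": 0,"claw": 255},{"x": 0,"y": 0,"z": 0,"turn": 0,"claw": 255},{"x": 0,"y": 0,"z": 0,"turn": 0,"claw": 255}]}}

```text
t: 7.32
eef_pos: [482.0, -167.9, 233.2]
eef_rot: [-179.2, 0.1, -90.9]
ft_force: [-0.2, -0.3, -0.3]
opening: 0.105
```

```bash
python3 -c "
from h import *
gp(483.8,-167.5,60,-91)
b=bot.get_image('scene')[:,:,::-1];cv2.imwrite('pics/scene6.png',b)
cv2.imwrite('pics/c6.png',cv2.resize(b[162:212,270:320],None,fx=12,fy=12,interpolation=2))"
```

```text
t 7.33 tip [ 484.5 -167.6   60.2] rot [-1.7917e+02  1.4000e-01 -9.0940e+01] F [-0.2 -0.3 -0.3] op 0.105 | inc cm [-0.    0.07  0.02] turn 0.0010
```

View pics/c6.png

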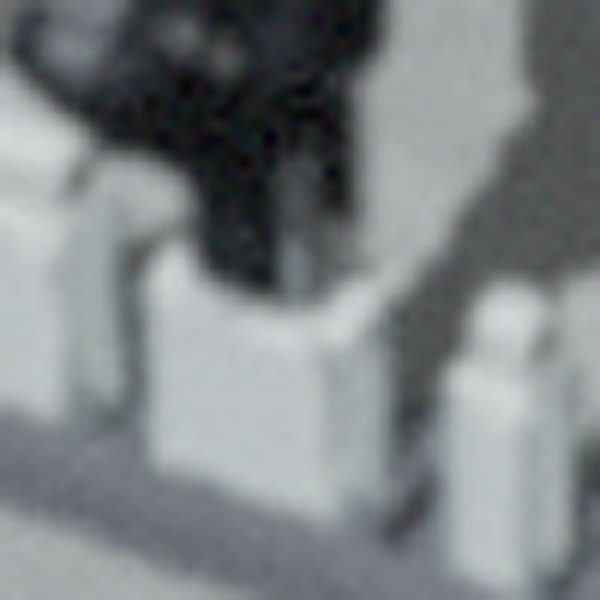

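Request:
{"name": "move_arm", "arguments": {"increments": [{"x": 0,"y": 0,"z": 0.1,"turn": 0,"claw": 255},{"x": 0,"y": 0,"z": 0.1,"turn": 0,"claw": 255},{"x": 0,"y": 0,"z": 0,"turn": 0,"claw": 255},{"x": 0,"y": 0,"z": 0,"turn": 0,"claw": 255},{"x": 0,"y": 0,"z": 0,"turn": 0,"claw": 255}]}}

```text
t: 8.0
eef_pos: [482.0, -167.9, 233.3]
eef_rot: [-179.1, 0.0, -91.0]
ft_force: [-0.1, 0.1, -0.0]
opening: 0.105
```

```bash
python3 -c "
from h import *
gp(483.8,-167.5,60,-91)"
```

```text
t 8.00 tip [ 484.8 -167.8   60.3] rot [-1.7907e+02  4.0000e-02 -9.0950e+01] F [-0.1  0.1 -0. ] op 0.105 | inc cm [-0.03  0.1   0.03] turn 0.0008
```

Request:
{"name": "move_arm", "arguments": {"increments": [{"x": 0,"y": 0,"z": 0,"turn": 0,"claw": 180},{"x": 0,"y": 0,"z": 0,"turn": 0,"claw": 110},{"x": 0,"y": 0,"z": 0,"turn": 0,"claw": 100},{"x": 0,"y": 0,"z": -0.5,"turn": 0,"claw": 100},{"x": 0,"y": 0,"z": 0,"turn": 0,"claw": 100}]}}

```text
t: 8.62
eef_pos: [482.0, -167.9, 238.4]
eef_rot: [-179.1, 0.1, -91.0]
ft_force: [0.4, -0.4, -0.4]
opening: 0.609
```

```bash
python3 -c "
from h import *
gp(483.8,-167.5,60,-91)
b=bot.get_image('scene')[:,:,::-1];cv2.imwrite('pics/scene7.png',b)
cv2.imwrite('pics/c7.png',cv2.resize(b[162:212,270:320],None,fx=12,fy=12,interpolation=2))"
```

```text
t 8.62 tip [ 484.7 -167.8   65.4] rot [-1.791e+02  6.000e-02 -9.095e+01] F [ 0.4 -0.4 -0.4] op 0.609 | inc cm [-0.02  0.1   0.54] turn 0.0008
```

View pics/c7.png

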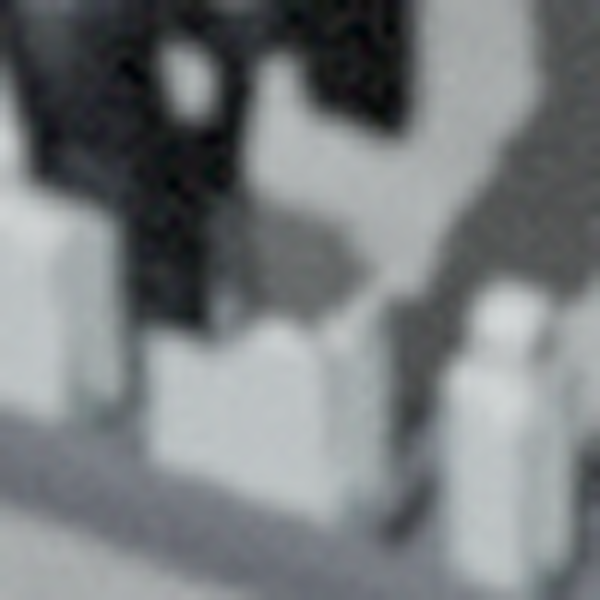

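Request:
{"name": "move_arm", "arguments": {"increments": [{"x": 0,"y": 0,"z": -3,"turn": 0,"claw": 100},{"x": 0,"y": 0,"z": -5,"turn": 0,"claw": 100},{"x": 0,"y": 0,"z": -4,"turn": 0,"claw": 100},{"x": 0,"y": 0,"z": 0,"turn": 0,"claw": 100},{"x": 0,"y": 0,"z": 0,"turn": 0,"claw": 100}]}}

```text
t: 9.3
eef_pos: [479.6, -168.0, 360.9]
eef_rot: [-179.2, 0.1, -90.9]
ft_force: [0.2, 0.3, 0.6]
opening: 0.605
```

```bash
python3 -c "
from h import *
gp(483.8,-167.5,60,-91)
b=bot.get_image('scene')[:,:,::-1];cv2.imwrite('pics/scene8.png',b)
cv2.imwrite('pics/c8.png',cv2.resize(b[155:225,250:330],None,fx=8,fy=8,interpolation=2))"
```

```text
t 9.30 tip [ 482.  -167.7  187.9] rot [-1.7922e+02  1.0000e-01 -9.0950e+01] F [0.2 0.3 0.6] op 0.605 | inc cm [-1.000e-02 -1.000e-02  1.279e+01] turn 0.0009
```

View pics/c8.png

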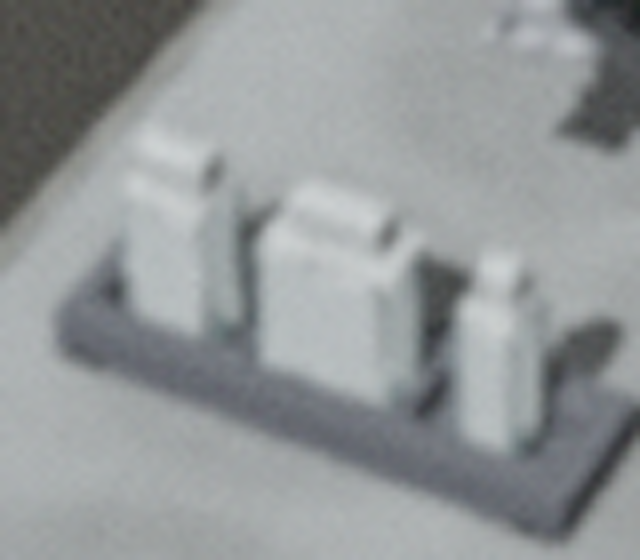

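The stopper is seated level on the middle cell (flange at about (340,235)), just like its neighbours. Next I'll grip the cell.

Request:
{"name": "move_arm", "arguments": {"increments": [{"x": 0,"y": -0.15,"z": 4,"turn": 0,"claw": 100},{"x": 0,"y": 0,"z": 5,"turn": 0,"claw": 100},{"x": 0,"y": 0,"z": 3,"turn": 0,"claw": 100},{"x": 0,"y": 0,"z": 0,"turn": 0,"claw": 100},{"x": 0,"y": 0,"z": 0,"turn": 0,"claw": 100}]}}

```text
t: 9.98
eef_pos: [482.2, -167.4, 234.7]
eef_rot: [-179.5, 0.2, -90.9]
ft_force: [0.2, 0.1, 1.5]
opening: 0.613
```

```bash
python3 -c "
from h import *
gp(484.5,-167.5,29,-91)"
```

```text
t 9.97 tip [ 483.8 -166.7   61.7] rot [-179.48    0.22  -90.9 ] F [0.2 0.1 1.5] op 0.613 | inc cm [ 0.09 -0.04  3.27] turn 0.0017
```

Request:
{"name": "move_arm", "arguments": {"increments": [{"x": 0.05,"y": -0.05,"z": 1.5,"turn": 0.002,"claw": 100},{"x": 0,"y": 0,"z": 1.3,"turn": 0,"claw": 100},{"x": 0,"y": 0,"z": 0.3,"turn": 0,"claw": 100},{"x": 0,"y": 0,"z": 0,"turn": 0,"claw": 100},{"x": 0,"y": 0,"z": 0,"turn": 0,"claw": 100}]}}

```text
t: 10.6
eef_pos: [483.9, -168.2, 203.9]
eef_rot: [-179.3, 0.1, -91.1]
ft_force: [-0.5, 0.6, 0.6]
opening: 0.608
```

```bash
python3 -c "
from h import *
gp(484.5,-167.5,29,-91)"
```

```text
t 10.60 tip [ 486.1 -167.8   30.9] rot [-1.7926e+02  1.4000e-01 -9.1050e+01] F [-0.5  0.6  0.6] op 0.608 | inc cm [-0.02  0.17  0.19] turn -0.0009
```

Request:
{"name": "move_arm", "arguments": {"increments": [{"x": 0,"y": 0.17,"z": 0.1,"turn": 0,"claw": 100},{"x": 0,"y": 0,"z": 0,"turn": 0,"claw": 150},{"x": 0,"y": 0,"z": 0,"turn": 0,"claw": 255},{"x": 0,"y": 0,"z": 0,"turn": 0,"claw": 255},{"x": 0,"y": 0,"z": 0,"turn": 0,"claw": 255}], "squeeze": 30}}

```text
t: 11.22
eef_pos: [482.2, -168.1, 203.5]
eef_rot: [-179.2, 0.1, -91.0]
ft_force: [0.1, 0.6, -1.0]
opening: 0.229
```

```bash
python3 -c "
from h import *
gp(484.5,-167.5,29,-91)"
```

```text
t 11.22 tip [ 484.7 -167.8   30.5] rot [-1.792e+02  1.300e-01 -9.105e+01] F [ 0.1  0.6 -1. ] op 0.229 | inc cm [-0.03  0.02  0.15] turn -0.0009
```

Request:
{"name": "move_arm", "arguments": {"increments": [{"x": 0,"y": 0,"z": -1,"turn": 0,"claw": 255},{"x": 0,"y": 0,"z": -2,"turn": 0,"claw": 255},{"x": 0,"y": 0,"z": -3,"turn": 0,"claw": 255},{"x": 0,"y": 0,"z": -3,"turn": 0,"claw": 255},{"x": 0,"y": 0,"z": -1,"turn": 0,"claw": 255}]}}

```text
t: 11.85
eef_pos: [480.4, -168.2, 307.6]
eef_rot: [-179.3, 0.2, -91.0]
ft_force: [0.8, 0.2, -0.7]
opening: 0.228
```

```bash
python3 -c "
from h import *
gp(411.5,-352.5,130,-80)
b=bot.get_image('scene')[:,:,::-1];cv2.imwrite('pics/scene9.png',b)
cv2.imwrite('pics/c9.png',cv2.resize(b[135:225,240:340],None,fx=6,fy=6,interpolation=2))"
```

```text
t 11.85 tip [ 482.6 -167.7  134.7] rot [-1.7929e+02  1.5000e-01 -9.1030e+01] F [ 0.8  0.2 -0.7] op 0.228 | inc cm [18.6   6.78  0.33] turn -0.1925
```

View pics/c9.png

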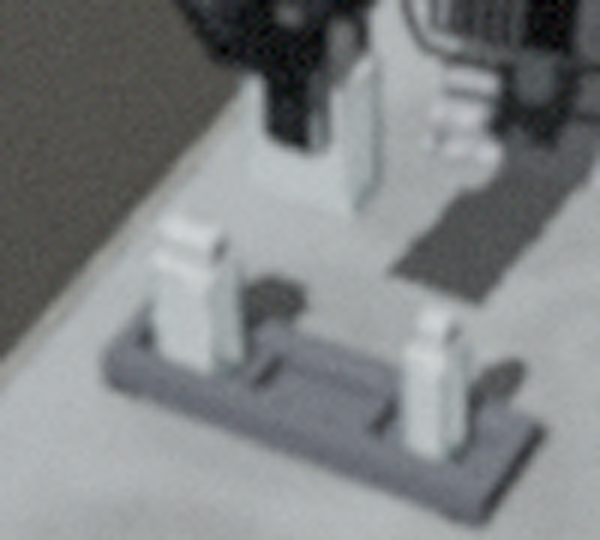

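The cell is lifted cleanly and gripped on the frosted face (about (300,150)). The neighbours are still standing.

Request:
{"name": "move_arm", "arguments": {"increments": [{"x": 2.5,"y": 0.9,"z": 0,"turn": -0.04,"claw": 255},{"x": 4,"y": 1.4,"z": 0,"turn": -0.05,"claw": 255},{"x": 4,"y": 1.2,"z": 0,"turn": -0.05,"claw": 255},{"x": 3.5,"y": 1,"z": 0,"turn": -0.04,"claw": 255},{"x": 2,"y": 0.5,"z": 0,"turn": 0,"claw": 255}]}}

```text
t: 12.52
eef_pos: [440.8, -332.7, 303.6]
eef_rot: [-179.4, 0.2, -80.1]
ft_force: [0.3, 1.3, -0.5]
opening: 0.228
```

```bash
python3 -c "
from h import *
gp(411.5,-352.5,105,-80)"
```

```text
t 12.53 tip [ 442.5 -331.8  130.6] rot [-179.4     0.22  -80.1 ] F [ 0.3  1.3 -0.5] op 0.228 | inc cm [1.52 3.44 2.52] turn -0.0018
```

Request:
{"name": "move_arm", "arguments": {"increments": [{"x": 0.9,"y": 2,"z": 0,"turn": 0,"claw": 255},{"x": 0.5,"y": 1.3,"z": 0,"turn": 0,"claw": 255},{"x": 0,"y": 0,"z": 0,"turn": 0,"claw": 255},{"x": 0,"y": 0,"z": 0,"turn": 0,"claw": 255},{"x": 0,"y": 0,"z": 0,"turn": 0,"claw": 255}]}}

```text
t: 13.15
eef_pos: [411.6, -351.2, 301.5]
eef_rot: [-179.4, 0.4, -80.1]
ft_force: [-0.4, 0.1, -0.2]
opening: 0.227
```

```bash
python3 -c "
from h import *
gp(411.5,-352.5,105,-80)
for n in('top','scene'): cv2.imwrite('pics/%s10.png'%n,bot.get_image(n)[:,:,::-1])
a=cv2.imread('pics/top10.png');b=cv2.imread('pics/scene10.png')
cv2.imwrite('pics/c10.png',np.hstack([cv2.resize(a[150:280,340:460],(360,390),interpolation=2),cv2.resize(b[95:190,300:425],None,fx=3.5,fy=3.5,interpolation=2)[:332] if 0 else cv2.resize(b[90:220,290:436],(438,390),interpolation=2)]))"
```

```text
t 13.15 tip [ 413.3 -349.6  128.5] rot [-179.36    0.4   -80.13] F [-0.4  0.1 -0.2] op 0.227 | inc cm [0.27 0.25 2.35] turn -0.0023
```

View pics/c10.png

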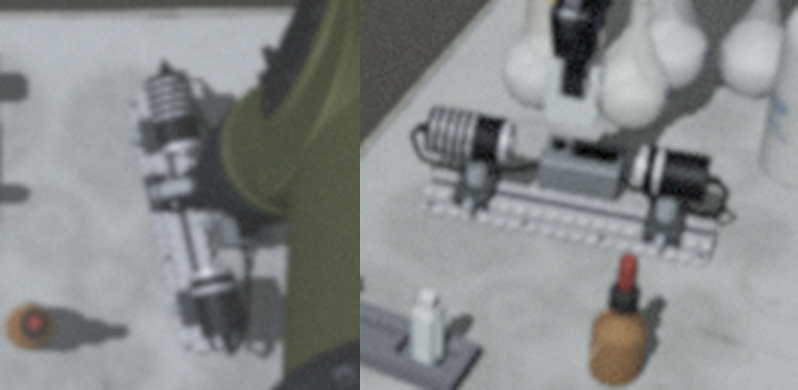

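Request:
{"name": "move_arm", "arguments": {"increments": [{"x": 0.27,"y": 0.25,"z": 2,"turn": -0.002,"claw": 255},{"x": 0,"y": 0,"z": 2,"turn": 0,"claw": 255},{"x": 0,"y": 0,"z": 1.3,"turn": 0,"claw": 255},{"x": 0,"y": 0,"z": 0,"turn": 0,"claw": 255},{"x": 0,"y": 0,"z": 0,"turn": 0,"claw": 255}]}}

```text
t: 13.88
eef_pos: [412.0, -353.1, 248.3]
eef_rot: [-179.2, 0.3, -79.9]
ft_force: [-0.4, 0.3, -0.5]
opening: 0.227
```

```bash
python3 -c "
from h import *
gp(411.5,-352.5,66.5,-80)"
```

```text
t 13.88 tip [ 414.2 -351.8   75.3] rot [-179.22    0.29  -79.87] F [-0.4  0.3 -0.5] op 0.227 | inc cm [0.03 0.29 0.88] turn 0.0023
```

Request:
{"name": "move_arm", "arguments": {"increments": [{"x": 0.05,"y": 0.25,"z": 0.7,"turn": 0.002,"claw": 255},{"x": 0,"y": 0,"z": 0.1,"turn": 0,"claw": 255},{"x": 0,"y": 0,"z": 0,"turn": 0,"claw": 255},{"x": 0,"y": 0,"z": 0,"turn": 0,"claw": 255},{"x": 0,"y": 0,"z": 0,"turn": 0,"claw": 255}]}}

```text
t: 14.5
eef_pos: [409.8, -354.4, 241.1]
eef_rot: [-179.1, 0.2, -80.0]
ft_force: [0.5, -0.3, 0.2]
opening: 0.226
```

```bash
python3 -c "
from h import *
gp(411.5,-352.5,66.5,-80)
for n in('top','scene'): cv2.imwrite('pics/%s11.png'%n,bot.get_image(n)[:,:,::-1])
a=cv2.imread('pics/top11.png');b=cv2.imread('pics/scene11.png')
cv2.imwrite('pics/t11.png',cv2.resize(a[165:275,378:438],None,fx=5.4,fy=5.4,interpolation=2))
cv2.imwrite('pics/s11.png',cv2.resize(b[100:185,300:425],None,fx=6,fy=6,interpolation=2))"
```

```text
t 14.50 tip [ 412.3 -353.4   68.2] rot [-1.7915e+02  1.7000e-01 -8.0010e+01] F [ 0.5 -0.3  0.2] op 0.226 | inc cm [-0.1   0.06  0.16] turn -0.0002
```

View pics/t11.png

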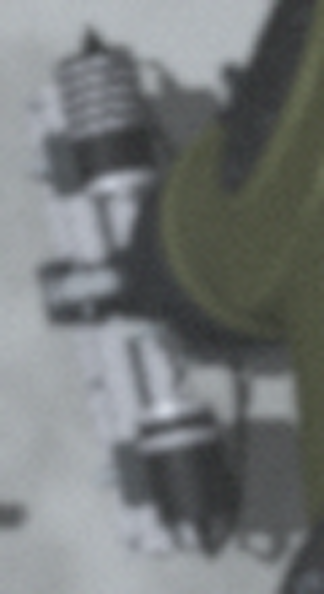

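View pics/s11.png

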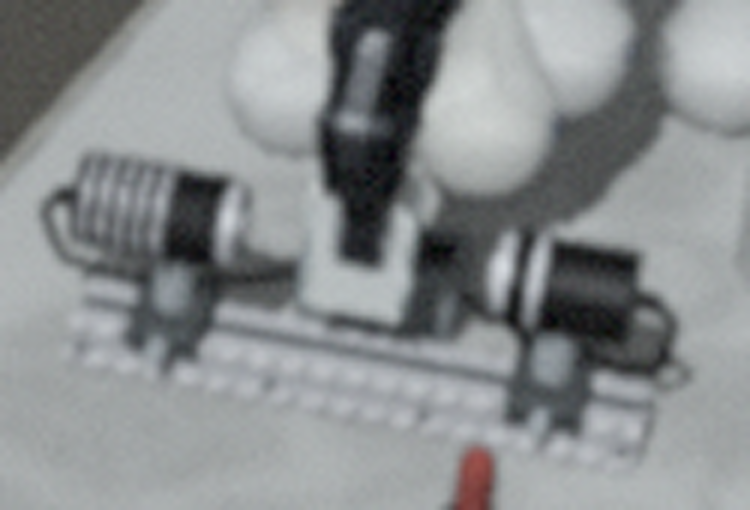

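Run:
```python
from h import *
R2=R.from_euler('z',10,degrees=True).as_matrix()
f=lambda o,l:((proj("scene",[np.array(o)+R2@p for p in np.array(l,float)])+.5-[300,100])*6).round().tolist()
ft=lambda o,l:((proj("top",[np.array(o)+R2@p for p in np.array(l,float)])+.5-[378,165])*5.4).round().tolist()
c=(412.3,-353.4,66.7)
print("cell frost bottom +x+y,-x+y, outer -x-y",f(c,[(17.5,10,-25),(-17.5,10,-25),(-20,-10,-25)]), "top face",f(c,[(17.5,10,25),(-17.5,10,25)]))
b=(411.5,-352.5,65)
print("noses",f(b,[(46.5,0,0),(-46.5,0,0)]))
print("rail +y top",f(b,[(112,23,-50),(-112,23,-50)]))
print("rail bottom",f(b,[(112,23,-65),(-112,23,-65)]))
print("box top front",f(b,[(32,-26,-29),(-32,-26,-29)]))
print("tops of noses r", f(b,[(46.5,0,18),(46.5,0,-18),(-46.5,0,18),(-46.5,0,-18)]))
print("rail T", ft(b,[(112,23,-50),(112,-23,-50),(-112,23,-50)]), "noses",ft(b,[(46.5,0,0),(-46.5,0,0)]),"fins",ft(b,[(100,0,0),(-100,0,0)]))
im=cv2.imread('pics/scene11.png')
cv2.imwrite('pics/s11z.png',cv2.resize(im[112:160,330:390],None,fx=12,fy=12,interpolation=2))
```

```text
cell frost bottom +x+y,-x+y, outer -x-y [[313.0, 307.0], [404.0, 325.0], [421.0, 294.0]] top face [[322.0, 200.0], [416.0, 217.0]]
noses [[249.0, 231.0], [493.0, 275.0]]
rail +y top [[64.0, 339.0], [641.0, 450.0]]
rail bottom [[64.0, 369.0], [636.0, 480.0]]
box top front [[298.0, 258.0], [460.0, 288.0]]
tops of noses r [[251.0, 192.0], [247.0, 269.0], [498.0, 236.0], [488.0, 314.0]]
rail T [[27.0, 90.0], [120.0, 72.0], [132.0, 556.0]] noses [[125.0, 193.0], [172.0, 397.0]] fins [[99.0, 80.0], [200.0, 517.0]]
```

View pics/s11z.png

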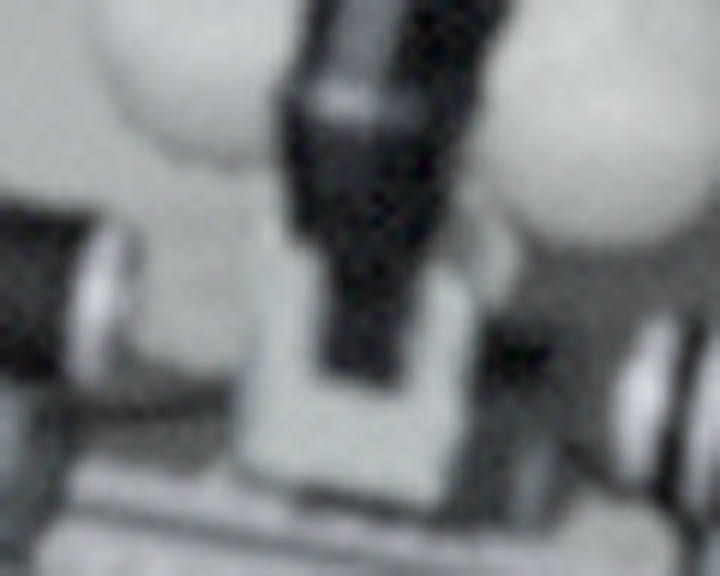

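Request:
{"name": "move_arm", "arguments": {"increments": [{"x": 0.02,"y": 0.1,"z": 0.08,"turn": 0,"claw": 255},{"x": 0,"y": 0,"z": 0,"turn": 0,"claw": 255},{"x": 0,"y": 0,"z": 0,"turn": 0,"claw": 255},{"x": 0,"y": 0,"z": 0,"turn": 0,"claw": 255},{"x": 0,"y": 0,"z": 0,"turn": 0,"claw": 255}]}}

```text
t: 15.22
eef_pos: [408.8, -354.8, 240.2]
eef_rot: [-179.2, 0.2, -80.0]
ft_force: [0.2, -0.6, -0.3]
opening: 0.229
```

```bash
python3 -c "
from h import *
gp(411.3,-353.8,66.5,-80)
print(bot.observe()['joint_velocities'].round(2))
for n in('top','scene'): cv2.imwrite('pics/%s12.png'%n,bot.get_image(n)[:,:,::-1])
b=cv2.imread('pics/scene12.png')
cv2.imwrite('pics/s12.png',b)
cv2.imwrite('pics/s12z.png',cv2.resize(b[100:185,300:425],None,fx=6,fy=6,interpolation=2))"
```

```text
t 15.22 tip [ 411.3 -353.8   67.3] rot [-179.15    0.18  -80.01] F [ 0.2 -0.6 -0.3] op 0.229 | inc cm [ 0.   -0.    0.08] turn -0.0002
[ 0.03 -0.08 -0.09 -0.   -0.03 -0.12 -0.03]
```

View pics/s12z.png

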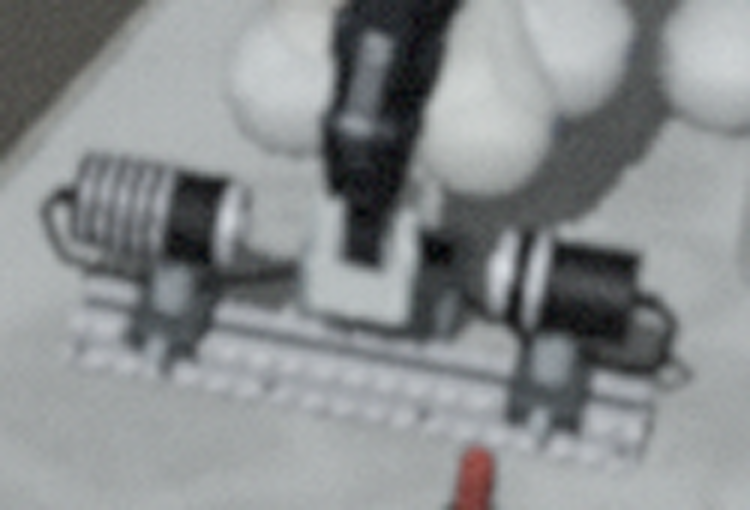

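View pics/s12.png

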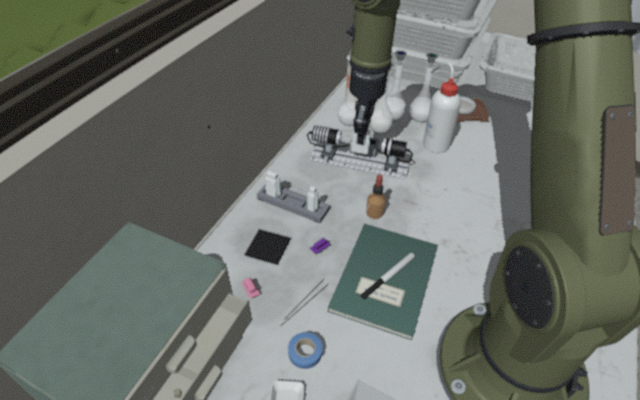

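```bash
python3 -c "
from h import *
a=cv2.imread('pics/top0.png').astype(int);b=cv2.imread('pics/top12.png').astype(int)
d=lambda x0,x1,y0,y1:abs(a-b)[y0:y1,x0:x1].mean().round(1)
print('beaker',d(215,242,155,182),'dropper',d(340,360,248,268),'bg',d(190,215,220,245))
bot.job_done();gp(411.3,-353.8,66.5,-80)"
```

```text
beaker 17.5 dropper 13.8 bg 18.2
the job is handed in; nothing more can be done
the job is handed in; nothing more can be done
```

The white stopper is seated in the long cell and released. The cell is now held in the light path between the lamp and detector tubes, gripped only on its two frosted faces. I handed the job in at about 15 s of the 59 s allowed, with no verdict reported.

**Last checks that passed**
- **Stopper:** it stopped descending at the height expected for a seated flange. After release, a clear picture showed it level on the cell, like the neighbouring cells.
- **Hold:** the fingertip point is within about 1 mm of my target in the beam, with the cell turned 10° to match the photometer. The jaws read about 19.5 mm open on the 20 mm cell, forces were under 1 N and the arm was still.
- **Position in the gap:** in the scene picture the cell looks centred between the two tube noses and upright.
- **Other cells:** both still stood in the rack in the last scene picture.
- **Dropper bottle and small beaker:** the top view around each changed no more than a bare patch of bench did.

**Checks that disagreed or stayed uncertain**
- **Beam position sideways:** the two cameras differed by about 4 mm. I went with the scene camera, because it agreed better with where the robot found the cell. The sideways error could be about 2–3 mm.
- **Height:** the cell's middle is about 1 mm above the beam line.
- **Top view:** the arm hid the cell itself, so its placing was checked mainly from the scene camera.

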